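Mount spinning-top discs on the painting tapers

TASK

The wax tin and the glue bottle stand in front of two turned wooden discs on the plywood rest: first move both of them, upright, into the side tray. Then press each disc firmly down onto the taper stand that fits its hole (big disc on the stout taper, small disc on the slim one) until it is fully home on the shoulder and stays there by friction. Only when both discs are on, put the tin and the bottle back, each standing on the spot it came from; do not disturb the drinks can or the pencil pot.

Things in the scene. Friction and masses are not known exactly. Their poses are not given: they have to be found in the camera images.
- tin: Wax tin: plain upright steel cylinder 56 mm across, 88 mm high, flat dark lid, pale paper band, about 0.25 kg. Origin at the centre of its underside, z up. At the start it stands on one of the two front spots of the rest (which one varies). Grip it across the sides; the sides are straight over the whole height.
- bottle: Glue bottle: white, upright, round body 52 mm across and straight up to 85 mm, then a sloping shoulder and a black cap 24 mm across with its top at 118 mm; about 0.25 kg. Origin at the centre of its underside, z up. At the start it stands on the other front spot. Grip it by the body so that the cap clears the inside of the gripper (tool centre 65 to 80 mm up).
- big_disc: Big turned wooden disc, 64 mm across, 22 mm thick, with a straight hole 24 mm across through its middle, two dark rings burnt in its top; 0.09 kg. Origin at the centre of its underside, z up. Lies flat at the back of the rest, behind the tin or the bottle with only about 7 mm between them.
- small_disc: Small turned wooden disc, like the big one but 46 mm across, 22 mm thick, hole 16 mm across; 0.05 kg. Origin at the centre of its underside, z up. Lies flat at the back of the rest, beside the big disc, 110 mm from it centre to centre.
- stout_seat (a point): Stout taper stand (fixed): base 88 mm across, 12 mm thick; collar 34 mm across up to a shoulder 30 mm above the table; metal taper 32 mm high, 12 mm across at the tip, 21 mm across 16 mm above the shoulder, just over 24 mm at the foot. Origin: centre of the shoulder. Laid on, the big disc stops 3 to 7 mm above the shoulder; held and pushed down with about 20 N it goes home and holds.
- slim_seat (a point): Slim taper stand (fixed), may swap places with the stout one: base 72 mm across, 12 mm thick; collar 26 mm across up to a shoulder 30 mm above the table; taper 32 mm high, 4 mm across at the tip, 13 mm across 16 mm above the shoulder, just over 16 mm at the foot. Origin: centre of the shoulder, z up. The small disc stops and is pressed home likewise, with about 20 N.
- rest: Plywood rest (fixed): board 170 mm (its x) by 230 mm (its y), top face 12 mm above the table, a 10 mm thick backboard along its +x edge up to 30 mm above the table. Origin: centre of the underside. Two grey felt spots 64 mm across at (-33, +55) and (-33, -55) mm in its frame, under tin and bottle; the discs lie at about (+36, +55) and (+36, -55) mm.
- tray: Side tray (fixed): open grey plastic tray 220 mm (its x) by 140 mm (its y), walls 6 mm thick and 25 mm high, inner floor 6 mm above the table. Origin at the centre of the underside. Tin and bottle fit side by side along its x, for instance at 50 mm either side of the middle.
- can: Bystander: bare aluminium drinks can, 66 mm across, 122 mm high. Origin at the centre of its underside. Leave it alone.
- pencil_pot: Bystander: red pot with pencils, 84 mm across at the rim, 100 mm high, pencils up to 175 mm. Origin at the centre of its underside. Leave it alone.

How it is judged (in metres and radians):
On the way, in this order (a step that is already met when the one before it is completed fails the run):
1. tin and bottle both stand upright inside the side tray, before either disc has been taken away (x of tin in the frame of tray between -0.09 and 0.09 m and y of tin in the frame of tray between -0.055 and 0.055 m and z of tin in the frame of tray between 0 and 0.012 m and angle between each of tin, bottle's own z axis and vertical below 0.15 rad and x of bottle in the frame of tray between -0.09 and 0.09 m and y of bottle in the frame of tray between -0.055 and 0.055 m and z of bottle in the frame of tray between 0 and 0.012 m and distance of each of big_disc, small_disc from where it was at the start of the episode below 0.03 m), for 0.2 s.
2. both discs are pressed home on their own tapers while tin and bottle still stand in the tray (horizontal distance between big_disc and stout_seat below 0.005 m and z of big_disc in the frame of stout_seat between -0.003 and 0.0025 m and angle between each of big_disc, small_disc's own z axis and vertical below 0.08 rad and horizontal distance between small_disc and slim_seat below 0.005 m and z of small_disc in the frame of slim_seat between -0.003 and 0.0025 m and x of tin in the frame of tray between -0.09 and 0.09 m and y of tin in the frame of tray between -0.055 and 0.055 m and z of tin in the frame of tray between 0 and 0.012 m and angle between each of tin, bottle's own z axis and vertical below 0.15 rad and x of bottle in the frame of tray between -0.09 and 0.09 m and y of bottle in the frame of tray between -0.055 and 0.055 m and z of bottle in the frame of tray between 0 and 0.012 m), for 0.2 s.
At the end, for the whole second after the job is handed in: Big disc on the stout taper and small disc on the slim taper, each level (within 0.08 rad), centred within 5 mm and with its underside no more than 2.5 mm above the shoulder; tin and bottle upright (0.1 rad), each within 15 mm of where it stood at the start; all at rest (horizontal distance between big_disc and stout_seat below 0.005 m and z of big_disc in the frame of stout_seat between -0.003 and 0.0025 m and angle between each of big_disc, small_disc's own z axis and vertical below 0.08 rad and horizontal distance between small_disc and slim_seat below 0.005 m and z of small_disc in the frame of slim_seat between -0.003 and 0.0025 m and distance of each of tin, bottle from where it was at the start of the episode below 0.015 m and angle between each of tin, bottle's own z axis and vertical below 0.1 rad and linear speed of each of tin, bottle, big_disc, small_disc below 0.02 m/s and angular speed of each of tin, bottle, big_disc, small_disc below 0.2 rad/s); the robot touches nothing.
It fails at once if the tin or the bottle is tipped over (angle between any of tin, bottle's own z axis and vertical above 0.6 rad).
It fails at once if the drinks can or the pencil pot is shifted by more than 30 mm (distance of any of can, pencil_pot from where it was at the start of the episode above 0.03 m).
It also fails if it takes over 144 s, if anything falls off the work surface, if the arm or the gripper's body presses on something with over 40 N, if the wrist force passes 120 N, or if a joint passes its speed limit or range.

ROBOT

A 6-joint arm with a two-finger parallel gripper is mounted at the origin on the work surface. World frame = base frame: x ahead of the robot, y to its left, z up, the work surface at z = 0. Lengths are in mm, angles in rad, forces in N, time in s.
With the tool pointing down it reaches from about 375 to 925 mm from the base axis. Payload 5.7 kg.
Tool frame: the origin (TCP) lies between the finger pads, 19 mm behind the fingertips; this is the grasp point; z points along the fingers, y is the line along which they close (so a half turn about z gives the same grasp; the last joint's range is limited). The gripper opens to 85 mm and grips with 20 to 120 N. Pads are 22 mm wide; open, the fingers measure 114 mm over their backs; the gripper's body (76 mm by 85 mm) begins 54 mm behind the grasp point. The pads swing forward as they close: fully open they stand 13 mm farther back than shut.
Start: joints at [1.01, 0.359, 1.51, -0, 1.272, -0.115], TCP at [258.697, 541.333, 249.967] pointing down, gripper open.
Joint ranges: [-2.97, 2.97], [-1.01, 2.36], [0.21, 2.38], [-0.96, 4.11], [0.2, 2.71], [-2.98, 2.98]. Speed limits (rad/s): [2.39, 2.39, 3.14, 3.14, 3.14, 3.14].

INTERFACE

Orientations are given as a unit quaternion [x, y, z, w].
In Python, from rig import readout, eyes, workorder gives the robot as it stands.
- The arm moves only by the tool drive_tool, never from a script. Its argument "moves" is a list that holds one entry, the list of rows, each a list of 7 numbers: the shift along the world's x, y, z in fractions of the full range, 1 being 0.8 m, then the turn, a rotation vector about the world's x, y, z in parts of the range, where 1.0 means pi/2 rad, then the opening, from 0 (shut) to 1 (fully open). In form: [[[dx, dy, dz, rx, ry, rz, grip], ...]]. A call has 1 to 20 rows; each row is the pose to reach, as a shift and turn from the pose commanded when the call began; what a row does not reach only later rows make up. A row lasts 1/8 s, in which the tool goes at most 62.5 mm and 10.7 degrees, less where a joint would pass 70% of its speed; a pose out of reach is approached as far as the arm can. A call with a gripper value outside its range is refused whole. The fingers move at their own pace and stop on an object; "squeeze" is the grip in N (left out, the last holds). Time passes only in rows, so rows that repeat a pose let the fingers close. It gives the time, the measured TCP pose, the force, the opening and the grip force at its end, in the units of the state.
- readout.get_obs(): the state, without advancing time (a new reading comes with each control period).
- eyes.read_camera(name): name is "scene" or "top" or "wrist"; returns a dict with "color" (480x640x3 uint8, blue, green, red), "range_z" (480x640 float32, mm along the optical axis (not along the pixel's ray), 0 where there is no reading), "fx", "fy", "cx", "cy" (pixels), "R" (3x3) and "t" (3): a world point X has camera coordinates R X + t; the wrist camera has in their place "hand_eye" (4x4, takes a point from camera to tool coordinates, whose origin is the TCP and whose axes are the flange's). Camera axes: x right, y down, z forward; pixel columns grow to the right and rows downward; lengths in mm; the calibration is good to about 2 mm. A picture is of the moment at which its call begins: read the wrist's pose just before it.
- workorder.close_job(): hands the job in; it is judged then, once.
The state is a dict: "clock": time; "joint_positions": joint angles; "qd": joint speeds; "effort": joint torques, N m; "ee_pos": TCP position; "ee_rot": TCP orientation; "contact_force": force on the tool from outside, world axes, zero at the start; "moment": the same for the moment, N m; "gripper_width": opening from 0.0 (shut) to 1.0 (fully open); "finger_force": force on a finger pad.
Only numpy, scipy, OpenCV 4.12 (cv2) and the standard library are available. Lean on these libraries where they do the work, as an engineer would, in place of code of your own. Each camera call takes 0.05 s, during which the arm holds its last target. There are 200 camera calls.

## Working session

There is one attempt and no reset: what is moved stays moved. The work goes in short steps, Python scripts to look and compute and a tool call to move; the robot and the scene stay as the last step left them, time stands still between calls to the robot, and variables do not carry over. Pictures are saved under pics/ and viewed, at most 14 in all, crops included, and the job is handed in when it is done.

Besides the shell and the picture viewer there is one more tool, called as a command line: name --argument value ..., lists and objects as JSON in quotes. drive_tool: Moves the arm, as the interface text tells. Its arguments: {"type":"object","properties":{"moves":{"type":"array","items":{"type":"array","items":{"type":"array","items":{"type":"number"}}}},"squeeze":{"type":"number"}},"required":["moves"]}

```bash
mkdir -p pics; ls; python3 - <<'E'
from rig import readout, eyes
import cv2,numpy as np
print(readout.get_obs())
for n in ("top","scene"):
    c=eyes.read_camera(n); cv2.imwrite(f"pics/{n}0.png",c["color"]); np.savez(f"{n}0.npz",**{k:v for k,v in c.items()})
    print(n,c["fx"],c["fy"],c["cx"],c["cy"],np.round(c["R"],3).tolist(),np.round(c["t"],1))
E
```

```text
pics
{'clock': 0.0, 'joint_positions': array([ 1.00991763e+00,  3.59534466e-01,  1.51146626e+00,  3.01495529e-05,
        1.27249973e+00, -1.15073371e-01]), 'qd': array([ 6.99139882e-04,  2.86125962e-05,  1.49837207e-03, -8.77736227e-05,
       -1.74323268e-03, -5.90208370e-04]), 'effort': array([-3.31192759e-04, -5.27608895e+01, -2.78626424e+01, -2.78037305e-04,
        1.31219279e-02, -1.97036013e-05]), 'ee_pos': array([258.33862914, 540.80049609, 249.12314808]), 'ee_rot': array([ 2.21065633e-01,  9.75258466e-01, -8.95156740e-04, -3.29881529e-04]), 'contact_force': array([ 0.5641647 , -0.05986195,  0.19831996]), 'moment': array([-0.02874574, -0.01577734,  0.01324653]), 'finger_force': 0.0, 'gripper_width': 0.9980385438317431}
top 484.1521233164844 484.1521233164844 325.78210514662754 231.7653021390621 [[0.028, -1.0, -0.014], [-0.99, -0.026, -0.142], [0.141, 0.017, -0.99]] [-28.  567.1 864.4]
scene 450.36689841822687 450.36689841822687 319.9685056211381 236.16866805628223 [[0.021, 1.0, 0.012], [0.643, -0.004, -0.766], [-0.765, 0.023, -0.643]] [ -10.5 -325.6 1264.3]
```

View pics/top0.png

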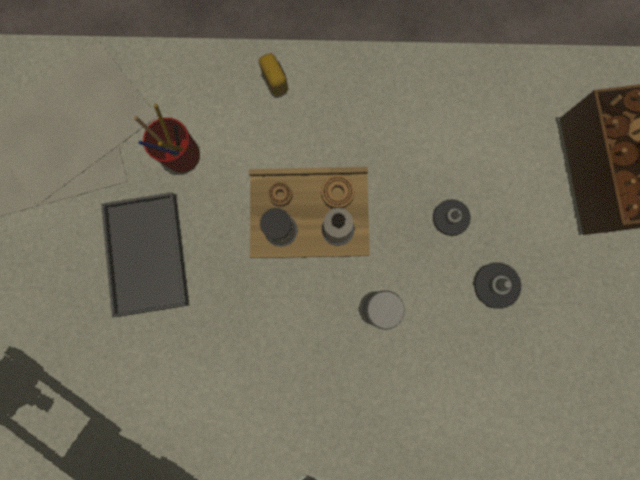

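View pics/scene0.png

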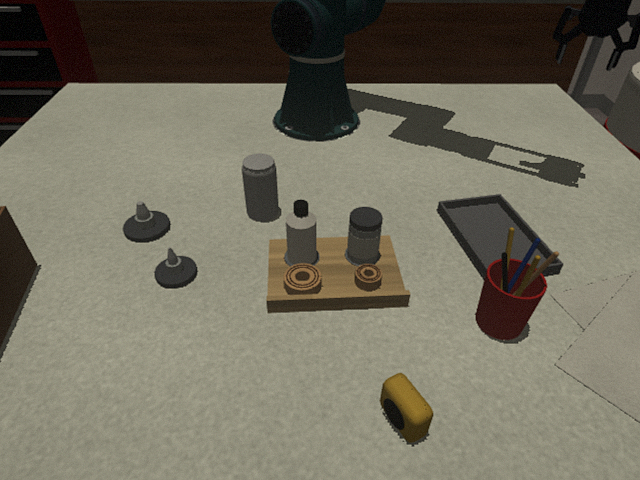

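The top view shows the tray at (146,255), the pot at (172,145), the tin at (278,226) with the small disc behind it at (281,194), and the bottle at (338,225) with the big disc at (337,192). The slim stand is at (452,217), the stout stand at (498,285) and the can at (385,309). The scene view agrees with this.

```bash
cat > h.py <<'E'
import numpy as np, cv2
def cloud(c):
    z=c["range_z"].astype(float); v,u=np.mgrid[:480,:640]
    P=np.stack([(u-c["cx"])/c["fx"]*z,(v-c["cy"])/c["fy"]*z,z],-1)
    return (P-c["t"])@c["R"]
def ray(c,uv,h):
    uv=np.atleast_2d(uv).astype(float)
    d=np.c_[(uv[:,0]-c["cx"])/c["fx"],(uv[:,1]-c["cy"])/c["fy"],np.ones(len(uv))]@c["R"]
    o=-c["R"].T@c["t"]; return o+d*((h-o[2])/d[:,2])[:,None]
def blob(m,seed):
    n,l,s,ce=cv2.connectedComponentsWithStats(m.astype(np.uint8)); 
    ys,xs=np.nonzero(l); i=np.argmin((xs-seed[0])**2+(ys-seed[1])**2); return (l==l[ys[i],xs[i]])
def outline(m):
    return max(cv2.findContours(m.astype(np.uint8),cv2.RETR_EXTERNAL,cv2.CHAIN_APPROX_NONE)[0],key=cv2.contourArea)[:,0]
def circ(c,m,h):
    (x,y),r=cv2.minEnclosingCircle(ray(c,outline(m),h)[:,:2].astype(np.float32)); p=ray(c,outline(m),h)[:,:2]
    A=np.c_[2*p,np.ones(len(p))]; s=np.linalg.lstsq(A,(p**2).sum(1),rcond=None)[0]
    return np.round([s[0],s[1],2*np.sqrt(s[2]+s[0]**2+s[1]**2)],1)
E
python3 - <<'E'
from h import *
c=dict(np.load("top0.npz")); P=cloud(c); z=P[...,2]; 
hsv=cv2.cvtColor(c["color"],cv2.COLOR_BGR2HSV)
v,u=np.mgrid[:480,:640]
for n,(a,b),lo,hi,h in [("tin",(278,226),85,112,100),("cap",(338,220),112,140,130),("sdisc",(281,186),25,45,34),("bdisc",(337,182),25,45,34),("slim base",(452,230),6,25,12),("stout base",(498,303),6,25,12),("can",(385,309),110,135,122),("pot",(172,135),85,115,100)]:
    m=(z>lo)&(z<hi)&(np.hypot(u-a,v-b)<45); m=blob(m,(a,b))
    print(n,circ(c,m,h),"medz",np.median(z[m]).round(1),m.sum())
# colour versions
dark=(hsv[...,2]<75)
for n,s in [("slim",(452,230)),("stout",(498,303))]:
    m=blob(dark&(np.hypot(u-s[0],v-s[1])<50),s); print(n,"dark",circ(c,m,12),m.sum())
wood=(hsv[...,1]>70)&(u>235)&(u<385)&(v>155)&(v<270); m=blob(wood,(260,215))
print("rest",cv2.minAreaRect(ray(c,outline(m),12)[:,:2].astype(np.float32)))
m=blob(dark&(u>90)&(u<200)&(v>180)&(v<330),(146,255))
print("tray",cv2.minAreaRect(ray(c,outline(m),25)[:,:2].astype(np.float32)))
for n,(a,b) in [("table",(300,350)),("tray floor",(146,255)),("board",(309,245))]: print(n,P[b,a].round(1))
for s,h in [((452,217),0),((498,285),0)]:
    m=(z>40)&(z<70)&(np.hypot(u-s[0],v-s[1])<25); print("taper",np.median(P[m],0).round(1),m.sum(), P[m].max(0).round(1))
cv2.imwrite("pics/crop.png",cv2.resize(c["color"][150:330,230:530],None,fx=2.6,fy=2.6,interpolation=cv2.INTER_CUBIC))
E
```

```text
tin [571.9  75.1  55.3] medz 100.1 815
cap [575.7 -34.   23.5] medz 129.8 170
sdisc [640.9  77.8  44.8] medz 34.2 408
bdisc [647.6 -31.8  62.4] medz 34.2 761
slim base [ 607.5 -253.7   70.4] medz 12.3 931
stout base [ 479.3 -338.6   86.3] medz 12.2 1436
can [ 428.9 -115.4   61.7] medz 122.0 1154
pot [725.5 261.2   8.2] medz 99.9 21
slim dark [ 606.3 -252.8   68.7] 865
stout dark [ 478.7 -337.8   85.4] 1381
rest ((610.6712036132812, 23.24414825439453), (177.07366943359375, 234.0265655517578), 2.7166061401367188)
tray ((519.09326171875, 329.87713623046875), (217.26513671875, 143.5561981201172), 10.910248756408691)
table [346.6  30.4  -1.5]
tray floor [517.8 333.6   8.7]
board [545.   19.2  13.7]
taper [ 605.9 -251.6   49.9] 55 [ 614.6 -247.2   64.6]
taper [ 478.7 -335.1   53.2] 140 [ 490.2 -328.    65.9]
```

View pics/crop.png

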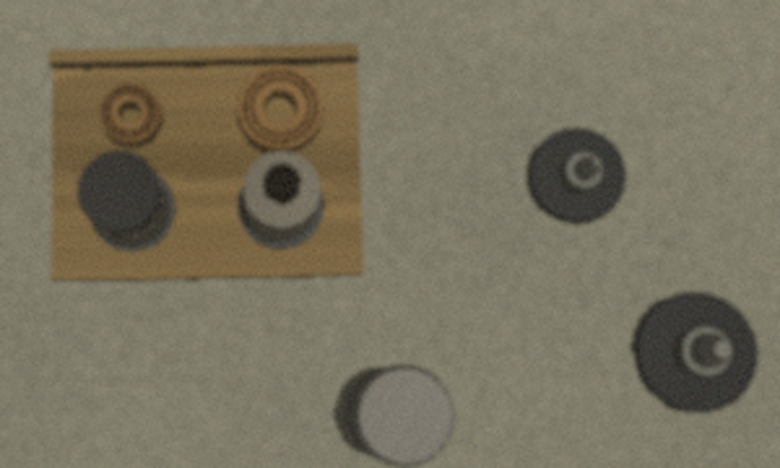

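The top view gives consistent positions: tin–bottle spacing is 109 mm, the heights and diameters match, and the rest yaw is about 2°. I'll take the tin first, gripping along y.

The rows are not in the units I measure in: shifts go in shares of 0.8 m and turns go in shares of pi/2 rad. I convert before sending: -0.466 m / 0.8 = -0.5825, -0.415 m / 0.8 = -0.5188, 0.48 rad / 1.5708 = 0.3056.

drive_tool --moves '[[[0.05,-0.075,0,0,0,0.0637,1],[0.1,-0.15,0,0,0,0.1273,1],[0.15,-0.225,0,0,0,0.191,1],[0.2,-0.3,0,0,0,0.2546,1],[0.25,-0.375,0,0,0,0.3056,1],[0.3,-0.4438,0,0,0,0.3056,1],[0.35,-0.5188,0,0,0,0.3056,1],[0.3913,-0.5825,0,0,0,0.3056,1],[0.3913,-0.5825,0,0,0,0.3056,1],[0.3913,-0.5825,0,0,0,0.3056,1],[0.3913,-0.5825,0,0,0,0.3056,1],[0.3913,-0.5825,0,0,0,0.3056,1]]]' --squeeze 40

```text
clock: 1.6
ee_pos: [570.6, 76.5, 249.7]
ee_rot: [-0.018, 1.0, 0.0, -0.001]
contact_force: [-0.6, -0.8, 0.0]
gripper_width: 1.006
finger_force: 0.0
```

```bash
cat > w.py <<'E'
from h import *
from scipy.spatial.transform import Rotation as Ro
def wrist(name):
    from rig import readout, eyes
    o=readout.get_obs(); c=eyes.read_camera("wrist"); cv2.imwrite(f"pics/{name}.png",c["color"])
    T=np.eye(4); T[:3,:3]=Ro.from_quat(o["ee_rot"]).as_matrix(); T[:3,3]=o["ee_pos"]
    M=np.linalg.inv(T@c["hand_eye"]); c["R"]=M[:3,:3]; c["t"]=M[:3,3]
    np.savez(f"{name}.npz",**{k:c[k] for k in c}); return o,c
E
python3 - <<'E'
from w import *
o,c=wrist("w1"); print(o["ee_pos"],o["contact_force"],o["gripper_width"],Ro.from_quat(o["ee_rot"]).as_matrix().round(2).tolist())
print(c["hand_eye"].round(2).tolist())
E
```

```text
[570.61927937  76.53072663 249.72915203] [-0.57904794 -0.84173818  0.04910966] 1.0056586640260117 [[-1.0, -0.04, -0.0], [-0.04, 1.0, 0.0], [0.0, 0.0, -1.0]]
[[0.0, -0.96, -0.27, 65.85], [1.0, 0.0, 0.0, -0.26], [-0.0, -0.27, 0.96, -124.01], [0.0, 0.0, 0.0, 1.0]]
```

View pics/w1.png

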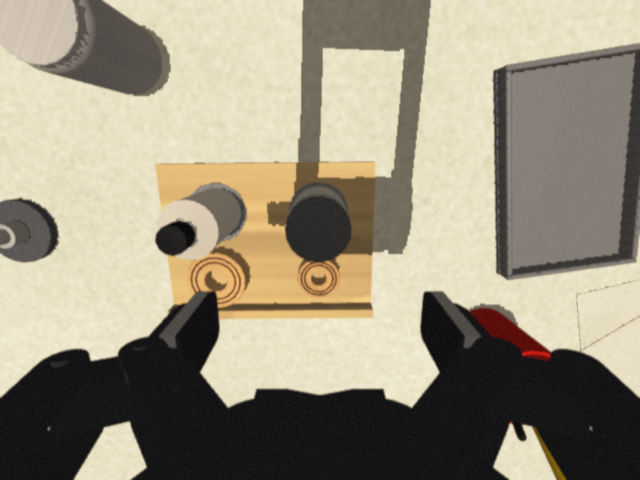

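The wrist view shows the tin lid at (319,222), the small disc at (318,277), the big disc at (218,280), the cap at (176,238) and the tray edge from (497,70) to (505,277). I'll cross-check the positions from this view.

```bash
python3 - <<'E'
from h import *
c=dict(np.load("w1.npz")); P=cloud(c); z=P[...,2]; v,u=np.mgrid[:480,:640]
for n,(a,b),lo,hi,h in [("tin",(319,222),85,112,100),("cap",(176,238),115,140,130),("sdisc",(318,285),25,45,34),("bdisc",(218,290),25,45,34),("slim base",(30,240),6,25,12)]:
    m=blob((z>lo)&(z<hi)&(np.hypot(u-a,v-b)<48)&(v<303),(a,b)); print(n,circ(c,m,h),np.median(z[m]).round(1),m.sum())
t=blob((z>17)&(z<32)&(u>480),(500,100)); p=P[t]; print("tray wall x,y",p.min(0).round(1),p.max(0).round(1))
for q in [(500,72),(507,274),(636,262)]: print("tray corner",ray(c,q,25).round(1))
E
```

```text
tin [571.4  75.2  55.6] 100.0 3493
cap [575.  -32.   26.6] 129.7 990
sdisc [641.2  77.9  43.8] 34.1 1156
bdisc [643.6 -30.3  59.1] 33.9 2022
slim base [ 607.5 -246.4   62.6] 11.9 2451
tray wall x,y [402.  245.5  17. ] [639.5 423.3  28.1]
tray corner [[431.5 241.4  25. ]]
tray corner [[632.9 285.   25. ]]
tray corner [[613.9 422.9  25. ]]
```

To row units: -0.166 m / 0.8 = -0.2075, -0.15 m / 0.8 = -0.1875.

drive_tool --moves '[[[0.0013,-0.0013,-0.05,0,0,0,1],[0.0013,-0.0013,-0.1,0,0,0,1],[0.0013,-0.0013,-0.15,0,0,0,1],[0.0013,-0.0013,-0.1875,0,0,0,1],[0.0013,-0.0013,-0.2075,0,0,0,1],[0.0013,-0.0013,-0.2075,0,0,0,0.5],[0.0013,-0.0013,-0.2075,0,0,0,0.3],[0.0013,-0.0013,-0.2075,0,0,0,0.3],[0.0013,-0.0013,-0.2075,0,0,0,0.3],[0.0013,-0.0013,-0.2075,0,0,0,0.3],[0.0013,-0.0013,-0.2075,0,0,0,0.3],[0.0013,-0.0013,-0.2075,0,0,0,0.3]]]' --squeeze 40

```text
clock: 3.15
ee_pos: [573.7, 74.5, 85.2]
ee_rot: [-0.017, 1.0, 0.0, 0.001]
contact_force: [-0.1, 1.9, 5.3]
gripper_width: 0.644
finger_force: 43.6
```

To row units: 0.266 m / 0.8 = 0.3325, 0.08 m / 0.8 = 0.1.

drive_tool --moves '[[[0,0,0.025,0,0,0,0.3],[0,0,0.0625,0,0,0,0.3],[0,0,0.1,0,0,0,0.3],[0,0.0375,0.1,0,0,0,0.3],[-0.0038,0.0875,0.1,0,0,0,0.3],[-0.005,0.15,0.1,0,0,0,0.3],[-0.0063,0.2125,0.1,0,0,0,0.3],[-0.0075,0.2625,0.1,0,0,0,0.3],[-0.0088,0.3063,0.1,0,0,0,0.3],[-0.0088,0.3325,0.1,0,0,0,0.3],[-0.0088,0.3325,0.1,0,0,0,0.3],[-0.0088,0.3325,0.0625,0,0,0,0.3],[-0.0088,0.3325,0.025,0,0,0,0.3],[-0.0088,0.3325,0.0063,0,0,0,0.3],[-0.0088,0.3325,0,0,0,0,0.3],[-0.0088,0.3325,-0.005,0,0,0,0.3],[-0.0088,0.3325,-0.0063,0,0,0,0.3],[-0.0088,0.3325,-0.0063,0,0,0,0.3],[-0.0088,0.3325,-0.0063,0,0,0,0.3]]]'

```text
clock: 5.52
ee_pos: [566.0, 340.5, 79.5]
ee_rot: [-0.017, 1.0, 0.0, 0.0]
contact_force: [-0.7, 0.6, -2.8]
gripper_width: 0.645
finger_force: 43.6
```

drive_tool --moves '[[[0,0,-0.0013,0,0,0,0.3],[0,0,-0.0013,0,0,0,0.7],[0,0,-0.0013,0,0,0,1],[0,0,-0.0013,0,0,0,1],[0,0,0.025,0,0,0,1],[0,0,0.0875,0,0,0,1],[0,-0.025,0.15,0,0,0,1],[0,-0.0875,0.15,0,0,0,1],[0.0113,-0.15,0.15,0,0,0,1],[0.0113,-0.225,0.15,0,0,0,1],[0.0113,-0.3,0.15,0,0,0,1],[0.0113,-0.375,0.15,0,0,0,1],[0.0113,-0.4313,0.15,0,0,0,1],[0.0113,-0.4663,0.15,0,0,0,1],[0.0113,-0.4663,0.15,0,0,0,1],[0.0113,-0.4663,0.15,0,0,0,1],[0.0113,-0.4663,0.15,0,0,0,1]]]'

```text
clock: 7.65
ee_pos: [574.6, -31.5, 198.9]
ee_rot: [-0.018, 1.0, 0.0, -0.0]
contact_force: [0.6, 0.3, -0.2]
gripper_width: 0.998
finger_force: 0.0
```

```bash
python3 - <<'E'
from w import *
from rig import eyes
o,c=wrist("w2"); P=cloud(c); z=P[...,2]; v,u=np.mgrid[:480,:640]
m=(z>122)&(z<138)&(np.hypot(P[...,0]-575,P[...,1]+33)<30); print("cap",circ(c,m,130),m.sum(),o["ee_pos"])
c=eyes.read_camera("top"); P=cloud(c); z=P[...,2]
m=(z>82)&(z<105)&(np.hypot(P[...,0]-566,P[...,1]-341)<50); print("tin",circ(c,m,94),np.median(z[m]))
E
```

```text
cap [575.7 -34.8  23.9] 1228 [574.61699771 -31.45468127 198.93175163]
tin [565.1 339.3  56.8] 94.156943346001
```

To row units: -0.114 m / 0.8 = -0.1425, -0.002 m / 0.8 = -0.0025.

drive_tool --moves '[[[0.0013,-0.0025,-0.05,0,0,0,1],[0.0013,-0.0025,-0.1,0,0,0,1],[0.0013,-0.0025,-0.1313,0,0,0,1],[0.0013,-0.0025,-0.1425,0,0,0,1],[0.0013,-0.0025,-0.1425,0,0,0,1],[0.0013,-0.0025,-0.1425,0,0,0,0.5],[0.0013,-0.0025,-0.1425,0,0,0,0.3],[0.0013,-0.0025,-0.1425,0,0,0,0.3],[0.0013,-0.0025,-0.1425,0,0,0,0.3],[0.0013,-0.0025,-0.1425,0,0,0,0.3],[0.0013,-0.0025,-0.1425,0,0,0,0.3]]]' --squeeze 40

```text
clock: 9.12
ee_pos: [576.6, -34.8, 86.4]
ee_rot: [-0.017, 1.0, -0.0, 0.001]
contact_force: [-0.6, 0.3, 5.5]
gripper_width: 0.598
finger_force: 41.3
```

To row units: 0.356 m / 0.8 = 0.445, -0.09 m / 0.8 = -0.1125.

drive_tool --moves '[[[0,0,0.025,0,0,0,0.3],[0,0,0.0625,0,0,0,0.3],[0,0,0.1125,0,0,0,0.3],[-0.025,0.0375,0.125,0,0,0,0.3],[-0.05,0.0938,0.125,0,0,0,0.3],[-0.075,0.15,0.125,0,0,0,0.3],[-0.0938,0.2125,0.125,0,0,0,0.3],[-0.1125,0.275,0.125,0,0,0,0.3],[-0.125,0.3375,0.125,0,0,0,0.3],[-0.135,0.3938,0.125,0,0,0,0.3],[-0.135,0.4313,0.125,0,0,0,0.3],[-0.135,0.445,0.125,0,0,0,0.3],[-0.135,0.445,0.0875,0,0,0,0.3],[-0.135,0.445,0.0375,0,0,0,0.3],[-0.135,0.445,0.0088,0,0,0,0.3],[-0.135,0.445,0,0,0,0,0.3],[-0.135,0.445,-0.005,0,0,0,0.3],[-0.135,0.445,-0.0063,0,0,0,0.3],[-0.135,0.445,-0.0063,0,0,0,0.3]]]'

```text
clock: 11.5
ee_pos: [468.3, 321.6, 80.8]
ee_rot: [-0.017, 1.0, 0.0, 0.001]
contact_force: [0.3, 0.7, -1.9]
gripper_width: 0.595
finger_force: 42.7
```

To row units: -0.244 m / 0.8 = -0.305, 0.12 m / 0.8 = 0.15.

drive_tool --moves '[[[0,0,-0.0013,0,0,0,0.3],[0,0,-0.0013,0,0,0,0.7],[0,0,-0.0013,0,0,0,1],[0,0,-0.0013,0,0,0,1],[0,0,0.025,0,0,0,1],[0,0,0.0875,0,0,0,1],[0.025,-0.025,0.15,0,0,0,1],[0.0625,-0.075,0.15,0,0,0,1],[0.1,-0.1375,0.15,0,0,0,1],[0.1375,-0.2,0.15,0,0,0,1],[0.175,-0.25,0.15,0,0,0,1],[0.2038,-0.2938,0.15,0,0,0,1],[0.2163,-0.305,0.15,0,0,0,1],[0.2163,-0.305,0.15,0,0,0,1],[0.2163,-0.305,0.15,0,0,0,1],[0.2163,-0.305,0.15,0,0,0,1]]]'

```text
clock: 13.5
ee_pos: [639.8, 78.7, 200.0]
ee_rot: [-0.018, 1.0, 0.0, -0.0]
contact_force: [-0.7, 0.1, 0.0]
gripper_width: 0.997
finger_force: 0.0
```

```bash
python3 - <<'E'
from w import *
from rig import eyes
o,c=wrist("w3"); P=cloud(c); z=P[...,2]; print(o["ee_pos"])
for n,x,y in (("s",641,78),("b",645,-31)):
    m=(z>25)&(z<40)&(np.hypot(P[...,0]-x,P[...,1]-y)<(30 if n=="s" else 38)); print(n,circ(c,m,34),m.sum(),np.median(z[m]))
c=eyes.read_camera("top"); cv2.imwrite("pics/top1.png",c["color"]); P=cloud(c); z=P[...,2]
for x,y,h in ((566,341,94),(468,321,124)):
    m=(z>h-9)&(z<h+9)&(np.hypot(P[...,0]-x,P[...,1]-y)<40); print(circ(c,m,h),np.median(z[m]))
for n,x,y in (("s",641,78),("b",645,-31)):
    m=(z>25)&(z<42)&(np.hypot(P[...,0]-x,P[...,1]-y)<(30 if n=="s" else 38)); print(n,m.sum(), circ(c,m,34) if m.sum()>50 else 0)
E
```

```text
[639.81078408  78.65552082 199.99110508]
s [640.6  77.7  44.9] 1864 34.11580483547009
b [647.2 -31.3  63.6] 3636 33.98275184007903Traceback (most recent call last):
  File "<stdin>", line 8, in <module>
  File "h.py", line 16, in circ
    (x,y),r=cv2.minEnclosingCircle(ray(c,outline(m),h)[:,:2].astype(np.float32)); p=ray(c,outline(m),h)[:,:2]
                                         ~~~~~~~^^^
  File "h.py", line 14, in outline
    return max(cv2.findContours(m.astype(np.uint8),cv2.RETR_EXTERNAL,cv2.CHAIN_APPROX_NONE)[0],key=cv2.contourArea)[:,0]
           ~~~^^^^^^^^^^^^^^^^^^^^^^^^^^^^^^^^^^^^^^^^^^^^^^^^^^^^^^^^^^^^^^^^^^^^^^^^^^^^^^^^^^^^^^^^^^^^^^^^^^^^^
ValueError: max() iterable argument is empty
```

View pics/w3.png

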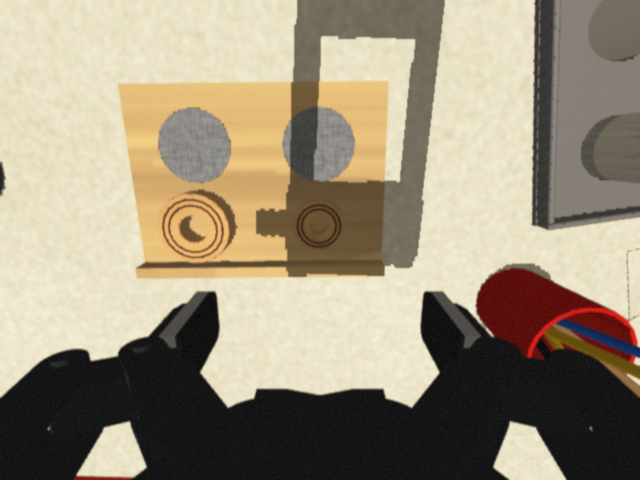

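The wrist view shows clear felt spots at (195,145) and (319,143), the small disc at (319,225), the big disc at (196,225), and both objects in the tray. Next I measure fingertip height from depth and check the tray.

```bash
python3 - <<'E'
from w import *
from rig import readout,eyes
c=dict(np.load("w3.npz")); P=cloud(c); z=P[...,2]
print("tips",[ (np.percentile(z[288:330,a:b],3).round(1)-200) for a,b in((190,218),(425,450))], P[300,208].round(1),P[300,432].round(1))
b=P[288:480]; d=b[(b[...,2]>150)&(b[...,2]<260)]; print("lowest finger z",np.percentile(d[:,2],[0.1,1,5]).round(1))
c=eyes.read_camera("scene"); P=cloud(c); z=P[...,2]
for n,x,y in (("tin",566,341),("bottle",468,321)):
    m=(z>20)&(np.hypot(P[...,0]-x,P[...,1]-y)<45); p=P[m]; print(n,m.sum(),p[:,2].max().round(1),np.median(p[p[:,2]>70],0).round(1))
E
```

```text
tips [np.float64(-200.4), np.float64(-200.4)] [632.4  35.6 205.4] [628.9 120.9 206. ]
lowest finger z [151.8 196.7 207.1]
tin 1461 96.5 [575.7 335.4  93.5]
bottle 1344 125.7 [480.8 313.8  94.7]
```

To row units: -0.169 m / 0.8 = -0.2113, -0.001 m / 0.8 = -0.0013.

drive_tool --moves '[[[0.0013,-0.0013,-0.0625,0,0,0,1],[0.0013,-0.0013,-0.125,0,0,0,1],[0.0013,-0.0013,-0.1813,0,0,0,1],[0.0013,-0.0013,-0.2063,0,0,0,1],[0.0013,-0.0013,-0.2113,0,0,0,0.9],[0.0013,-0.0013,-0.2113,0,0,0,0.7],[0.0013,-0.0013,-0.2113,0,0,0,0.6],[0.0013,-0.0013,-0.2113,0,0,0,0.5],[0.0013,-0.0013,-0.2113,0,0,0,0.3],[0.0013,-0.0013,-0.2113,0,0,0,0.3],[0.0013,-0.0013,-0.2113,0,0,0,0.3],[0.0013,-0.0013,-0.2113,0,0,0,0.3]]]' --squeeze 100

```text
clock: 15.15
ee_pos: [643.1, 76.4, 33.4]
ee_rot: [-0.017, 1.0, -0.0, 0.002]
contact_force: [-1.1, -0.3, 8.5]
gripper_width: 0.498
finger_force: 100.8
```

To row units: -0.329 m / 0.8 = -0.4113, -0.315 m / 0.8 = -0.3938.

drive_tool --moves '[[[0,0,0.025,0,0,0,0.3],[0,0,0.075,0,0,0,0.3],[0,0,0.125,0,0,0,0.3],[0,-0.05,0.125,0,0,0,0.3],[-0.0125,-0.1125,0.125,0,0,0,0.3],[-0.0188,-0.175,0.125,0,0,0,0.3],[-0.025,-0.2375,0.125,0,0,0,0.3],[-0.0313,-0.3,0.125,0,0,0,0.3],[-0.0375,-0.3563,0.125,0,0,0,0.3],[-0.0438,-0.3938,0.125,0,0,0,0.3],[-0.045,-0.4113,0.125,0,0,0,0.3],[-0.045,-0.4113,0.125,0,0,0,0.3],[-0.045,-0.4113,0.125,0,0,0,0.3],[-0.045,-0.4113,0.125,0,0,0,0.3]]]'

```text
clock: 16.9
ee_pos: [605.9, -251.2, 131.0]
ee_rot: [-0.018, 1.0, 0.0, -0.0]
contact_force: [0.1, 0.2, -0.1]
gripper_width: 0.495
finger_force: 101.5
```

```bash
python3 - <<'E'
from w import *
o,c=wrist("w4"); P=cloud(c); z=P[...,2]; print(o["ee_pos"],o["contact_force"])
p=P[(z>115)&(z<150)&(np.abs(P[...,1]-o["ee_pos"][1])<24)&(np.abs(P[...,0]-o["ee_pos"][0])<28)]; print(len(p),np.percentile(p,[1,50,99],axis=0).round(1))
m=(z>6)&(z<20)&(np.hypot(P[...,0]-607,P[...,1]+253)<55); print("base",circ(c,m,12),m.sum())
E
```

```text
[ 605.85072799 -251.2430046   131.00678922] [ 0.07559789  0.20268527 -0.10894047]
10892 [[ 581.6 -274.1  116. ]
 [ 601.  -251.3  131.7]
 [ 624.4 -228.5  148.7]]
base [ 602.1 -255.8   58.8] 4125
```

View pics/w4.png

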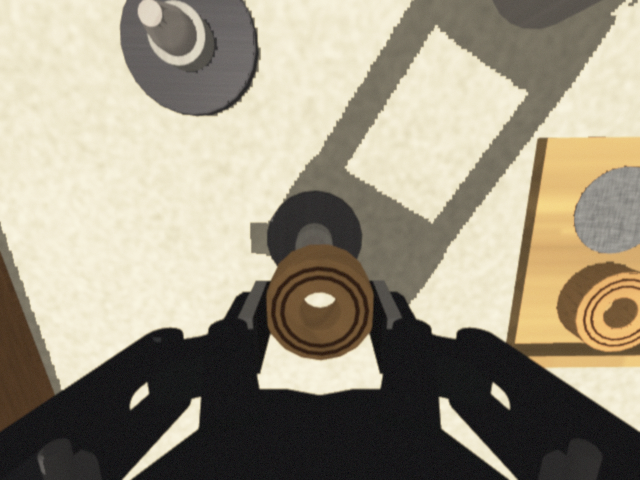

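The small disc is held at (320,305) with its hole visible. The slim base is behind it at (315,238), and the stout stand is at upper left, base (190,45). Next I measure the disc in the hand and the tilt.

```bash
cat > d.py <<'E'
from h import *
def fitc(p):
    s=np.linalg.lstsq(np.c_[2*p,np.ones(len(p))],(p**2).sum(1),rcond=None)[0]; return np.round([s[0],s[1],2*np.sqrt(s[2]+s[0]**2+s[1]**2)],1)
def held(c,tcp,box):
    P=cloud(c); hsv=cv2.cvtColor(c["color"],cv2.COLOR_BGR2HSV); x0,x1,y0,y1=box
    m=np.zeros((480,640),bool); m[y0:y1,x0:x1]=(hsv[y0:y1,x0:x1,1]>70)
    q=P[m]; zt=np.percentile(q[:,2],97); t=m&(np.abs(P[...,2]-np.median(q[q[:,2]>zt-6][:,2]))<5)
    q=P[t]; A=np.c_[q[:,:2],np.ones(len(q))]
    for _ in range(4):
        s=np.linalg.lstsq(A,q[:,2],rcond=None)[0]; k=np.abs(A@s-q[:,2])<1.5; q=q[k];A=A[k]
    h=np.median(q[:,2]); on=t&(np.abs(P[...,:2]@s[:2]+s[2]-P[...,2])<1.8)
    on=cv2.morphologyEx(on.astype(np.uint8),cv2.MORPH_CLOSE,np.ones((3,3)))
    cs,hi=cv2.findContours(on,cv2.RETR_CCOMP,cv2.CHAIN_APPROX_NONE); i=max(range(len(cs)),key=lambda j:cv2.contourArea(cs[j])); 
    print("top h",h.round(1),"slope",s[:2].round(3),"outer",fitc(ray(c,cs[i][:,0],h)[:,:2]))
    j=hi[0][i][2]; b=None
    while j>=0:
        if b is None or len(cs[j])>len(cs[b]): b=j
        j=hi[0][j][0]
    if b is not None: print("hole",fitc(ray(c,cs[b][:,0],h)[:,:2]),len(cs[b]))
E
python3 - <<'E'
from d import *
c=dict(np.load("w4.npz")); held(c,None,(262,380,240,365))
hsv=cv2.cvtColor(c["color"],cv2.COLOR_BGR2HSV); P=cloud(c)
m=np.abs(P[...,2]-12)<5; m&=np.hypot(P[...,0]-607,P[...,1]+253)<50; o=outline(m)
o=o[(o[:,1]<238)]; print("base",fitc(ray(c,o,12)[:,:2]),len(o))
m=(np.abs(P[...,2]-12)<5)&(np.hypot(P[...,0]-479,P[...,1]+338)<60); o=outline(m); o=o[o[:,1]>3]; print("stout",fitc(ray(c,o,12)[:,:2]),len(o))
E
```

```text
top h 131.8 slope [0.002 0.001] outer [ 603.4 -251.5   44.4]
hole [ 603.3 -251.5   15.9] 112
base [ 595.2 -255.7   51.4] 176
stout [ 485.4 -339.8   71.3] 444
```

```bash
python3 - <<'E'
from d import *
c=dict(np.load("w4.npz")); hsv=cv2.cvtColor(c["color"],cv2.COLOR_BGR2HSV); V=hsv[...,2]; P=cloud(c)
print("V base",V[205,300],V[95,200],"shadow",V[150,330],P[205,300].round(1),P[95,200].round(1))
for n,s,vm in (("slim",(300,205),(0,232)),("stout",(200,95),(4,480))):
    m=blob((V<V[s[1],s[0]]+22)&(P[...,2]>4)&(P[...,2]<20),s); o=cv2.convexHull(np.argwhere(m)[:,::-1].astype(np.int32))[:,0]
    big=np.zeros((480,640),np.uint8); cv2.fillConvexPoly(big,o,1); o=outline(big); o=o[(o[:,1]>vm[0])&(o[:,1]<vm[1])]
    p=ray(c,o,12)[:,:2]; f=fitc(p); r=np.hypot(*(p-f[:2]).T)-f[2]/2; print(n,f,len(o),"rms",r.std().round(2))
# shoulder ring/collar heights check
t=dict(np.load("top0.npz")); Q=cloud(t)
for n,x,y in (("slim",607,-253),("stout",479,-338)):
    k=(np.hypot(Q[...,0]-x,Q[...,1]-y)<60)&(np.abs(Q[...,2]-12)<6); 
    big=np.zeros((480,640),np.uint8); cv2.fillConvexPoly(big,cv2.convexHull(np.argwhere(k)[:,::-1].astype(np.int32))[:,0],1); p=ray(t,outline(big),12)[:,:2]; print(n,"top",fitc(p))
E
```

```text
V base 47 107 shadow 127 [ 581.8 -266.2   12.8] [ 510.4 -334.2   12.5]
slim [ 605.6 -255.1   68.3] 119 rms 0.32
stout [ 479.7 -339.3   87.2] 275 rms 0.43
slim top [ 607.3 -253.8   71.3]
stout top [ 479.2 -338.5   87.3]
```

To row units: -0.07 m / 0.8 = -0.0875, 0.0035 m / 0.8 = 0.0044.

drive_tool --moves '[[[0.0044,-0.0031,-0.025,0,0,0,0.3],[0.0044,-0.0031,-0.05,0,0,0,0.3],[0.0044,-0.0031,-0.0625,0,0,0,0.3],[0.0044,-0.0031,-0.075,0,0,0,0.3],[0.0044,-0.0031,-0.0825,0,0,0,0.3],[0.0044,-0.0031,-0.0875,0,0,0,0.3],[0.0044,-0.0031,-0.0875,0,0,0,0.3]]]' --squeeze 110

```text
clock: 17.82
ee_pos: [609.2, -255.2, 61.0]
ee_rot: [-0.017, 1.0, -0.0, 0.0]
contact_force: [-0.5, -0.4, -0.7]
gripper_width: 0.493
finger_force: 113.8
```

To row units: -0.006 m / 0.8 = -0.0075, -0.005 m / 0.8 = -0.0063.

drive_tool --moves '[[[0,0.0013,-0.0025,0,0,0,0.3],[0,0.0013,-0.005,0,0,0,0.3],[0,0.0013,-0.0063,0,0,0,0.3],[0,0.0013,-0.0075,0,0,0,0.3],[0,0.0013,-0.0075,0,0,0,0.3],[0,0.0013,-0.0075,0,0,0,0.3]]]'

```text
clock: 18.58
ee_pos: [609.3, -255.0, 55.4]
ee_rot: [-0.017, 1.0, -0.001, 0.0]
contact_force: [-3.0, -4.4, 4.0]
gripper_width: 0.494
finger_force: 114.4
```

To row units: -0.004 m / 0.8 = -0.005, -0.001 m / 0.8 = -0.0013.

drive_tool --moves '[[[-0.0006,-0.0019,0,0,0,0,0.3],[-0.0006,-0.0019,-0.0013,0,0,0,0.3],[-0.0006,-0.0019,-0.0025,0,0,0,0.3],[-0.0006,-0.0019,-0.0038,0,0,0,0.3],[-0.0006,-0.0019,-0.005,0,0,0,0.3],[-0.0006,-0.0019,-0.005,0,0,0,0.3]]]'

```text
clock: 19.32
ee_pos: [609.2, -255.2, 52.2]
ee_rot: [-0.017, 1.0, 0.0, 0.001]
contact_force: [-2.3, 1.1, 13.2]
gripper_width: 0.492
finger_force: 115.5
```

To row units: -0.003 m / 0.8 = -0.0038, -0.001 m / 0.8 = -0.0013.

drive_tool --moves '[[[-0.0006,0,-0.0013,0,0,0,0.3],[-0.0006,0,-0.0025,0,0,0,0.3],[-0.0006,0,-0.0038,0,0,0,0.3],[-0.0006,0,-0.0038,0,0,0,0.3]]]'

```text
clock: 19.82
ee_pos: [609.2, -255.2, 51.4]
ee_rot: [-0.017, 1.0, -0.0, 0.001]
contact_force: [-5.6, 4.0, 27.5]
gripper_width: 0.492
finger_force: 117.5
```

To row units: -0.0025 m / 0.8 = -0.0031, -0.001 m / 0.8 = -0.0013.

drive_tool --moves '[[[0,0,-0.0013,0,0,0,0.3],[0,0,-0.0031,0,0,0,0.3],[0,0,-0.0031,0,0,0,0.3]]]'

```text
clock: 20.2
ee_pos: [609.3, -255.2, 51.3]
ee_rot: [-0.017, 1.0, -0.0, 0.001]
contact_force: [-10.9, 5.9, 45.6]
gripper_width: 0.496
finger_force: 119.5
```

To row units: 0.15 m / 0.8 = 0.1875, 0.005 m / 0.8 = 0.0063.

drive_tool --moves '[[[0.0013,-0.0006,0.0038,0,0,0,0.3],[0.0013,-0.0006,0.0063,0,0,0,0.3],[0.0013,-0.0006,0.0063,0,0,0,0.7],[0.0013,-0.0006,0.0063,0,0,0,1],[0.0013,-0.0006,0.0063,0,0,0,1],[0.0013,-0.0006,0.0063,0,0,0,1],[0,0,0.0375,0,0,0,1],[0,0,0.1,0,0,0,1],[0,0,0.1625,0,0,0,1],[0,0,0.1875,0,0,0,1],[0,0,0.1875,0,0,0,1],[0,0,0.1875,0,0,0,1]]]'

```text
clock: 21.7
ee_pos: [607.4, -255.2, 194.1]
ee_rot: [-0.017, 1.0, 0.0, -0.001]
contact_force: [-1.2, 0.2, -0.1]
gripper_width: 1.002
finger_force: 0.0
```

```bash
python3 - <<'E'
from w import *
from d import held
o,c=wrist("w5"); print(o["ee_pos"]); held(c,None,(240,400,140,285))
E
```

```text
[ 607.4158142  -255.24602601  194.09350643]
top h 52.5 slope [0.001 0.004] outer [ 607.  -255.3   44.2]
hole [ 607.  -255.3   16.5] 58
```

View pics/w5.png

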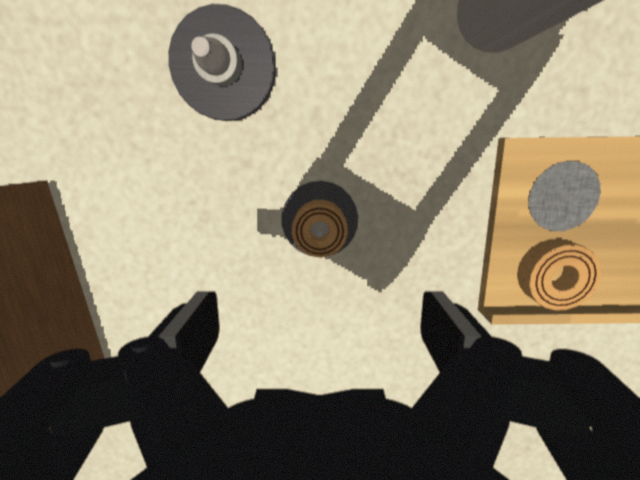

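The small disc is home: its top is at 52.5 mm and level, centred at (320,230) on the slim base. The stout stand is fully visible at (222,62). Big disc next.

To row units: 0.224 m / 0.8 = 0.28, 0.19 m / 0.8 = 0.2375.

drive_tool --moves '[[[0.0125,0.05,0,0,0,0,1],[0.025,0.1125,0,0,0,0,1],[0.0375,0.175,0,0,0,0,1],[0.0438,0.2375,0,0,0,0,1],[0.0494,0.28,0,0,0,0,1],[0.0494,0.28,0,0,0,0,1],[0.0494,0.28,0,0,0,0,1],[0.0494,0.28,0,0,0,0,1]]]'

```text
clock: 22.75
ee_pos: [647.4, -32.9, 194.9]
ee_rot: [-0.016, 1.0, -0.0, -0.0]
contact_force: [-0.7, -0.3, 0.1]
gripper_width: 0.997
finger_force: 0.0
```

```bash
python3 - <<'E'
from w import *
from d import held,fitc
c=dict(np.load("w5.npz")); V=cv2.cvtColor(c["color"],cv2.COLOR_BGR2HSV)[...,2]; P=cloud(c); s=(240,100)
m=blob((V<V[s[1],s[0]]+22)&(P[...,2]>4)&(P[...,2]<20),s); big=np.zeros((480,640),np.uint8); cv2.fillConvexPoly(big,cv2.convexHull(np.argwhere(m)[:,::-1].astype(np.int32))[:,0],1)
print("stout",fitc(ray(c,outline(big),12)[:,:2]))
o,c=wrist("w6"); print(o["ee_pos"]); P=cloud(c); z=P[...,2]
m=(z>25)&(z<40)&(np.hypot(P[...,0]-647,P[...,1]+31)<36); print(circ(c,m,34),m.sum())
E
```

```text
stout [ 479.8 -339.6   86.6]
[647.40278107 -32.88693853 194.85191004]
[647.3 -32.8  62.6] 3613
```

To row units: -0.166 m / 0.8 = -0.2075, 0.0005 m / 0.8 = 0.0006.

drive_tool --moves '[[[-0.0019,0.0006,-0.0625,0,0,0,1],[-0.0019,0.0006,-0.125,0,0,0,1],[-0.0019,0.0006,-0.175,0,0,0,1],[-0.0019,0.0006,-0.2025,0,0,0,1],[-0.0019,0.0006,-0.2075,0,0,0,1],[-0.0019,0.0006,-0.2075,0,0,0,0.9],[-0.0019,0.0006,-0.2075,0,0,0,0.7],[-0.0019,0.0006,-0.2075,0,0,0,0.5],[-0.0019,0.0006,-0.2075,0,0,0,0.4],[-0.0019,0.0006,-0.2075,0,0,0,0.4],[-0.0019,0.0006,-0.2075,0,0,0,0.4]]]' --squeeze 100

```text
clock: 24.18
ee_pos: [647.6, -31.6, 32.1]
ee_rot: [-0.017, 1.0, -0.0, 0.002]
contact_force: [-1.7, -0.9, 7.6]
gripper_width: 0.709
finger_force: 107.9
```

To row units: -0.3075 m / 0.8 = -0.3844, -0.302 m / 0.8 = -0.3775.

drive_tool --moves '[[[0,0,0.025,0,0,0,0.4],[0,0,0.075,0,0,0,0.4],[-0.0063,-0.0125,0.125,0,0,0,0.4],[-0.0375,-0.0625,0.125,0,0,0,0.4],[-0.0688,-0.125,0.125,0,0,0,0.4],[-0.1,-0.1875,0.125,0,0,0,0.4],[-0.1313,-0.2438,0.125,0,0,0,0.4],[-0.1625,-0.3,0.125,0,0,0,0.4],[-0.19,-0.35,0.125,0,0,0,0.4],[-0.2063,-0.3775,0.125,0,0,0,0.4],[-0.21,-0.3844,0.125,0,0,0,0.4],[-0.21,-0.3844,0.125,0,0,0,0.4],[-0.21,-0.3844,0.125,0,0,0,0.4],[-0.21,-0.3844,0.125,0,0,0,0.4]]]' --squeeze 110

```text
clock: 25.92
ee_pos: [478.7, -337.7, 129.5]
ee_rot: [-0.018, 1.0, 0.0, -0.0]
contact_force: [0.8, 0.3, -0.3]
gripper_width: 0.708
finger_force: 118.8
```

```bash
python3 - <<'E'
from w import *
from d import held
o,c=wrist("w7"); print(o["ee_pos"],o["contact_force"]); held(c,None,(225,415,220,385))
E
```

```text
[ 478.70251862 -337.69181044  129.51961206] [ 0.77726949  0.2700242  -0.28881043]
top h 131.5 slope [-0.     0.002] outer [ 478.7 -337.8   62.3]
hole [ 478.5 -337.9   23.8] 168
```

View pics/w7.png

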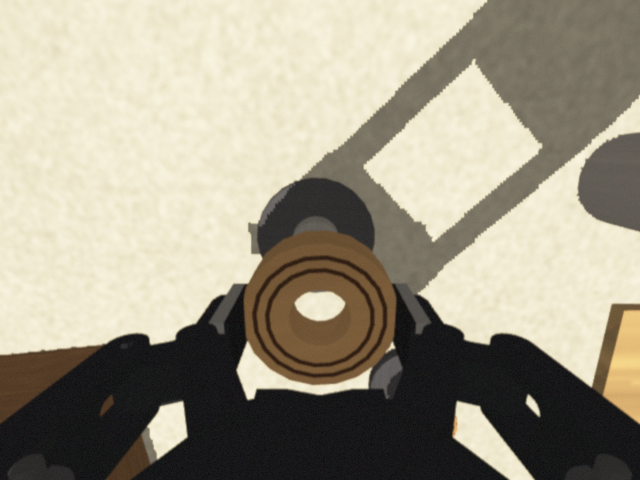

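The big disc is held level, with its hole at (320,306). The stout base is centred behind it at (316,230).

To row units: -0.072 m / 0.8 = -0.09, -0.07 m / 0.8 = -0.0875.

drive_tool --moves '[[[0.0013,-0.0013,-0.025,0,0,0,0.4],[0.0013,-0.0013,-0.05,0,0,0,0.4],[0.0013,-0.0013,-0.0688,0,0,0,0.4],[0.0013,-0.0013,-0.0813,0,0,0,0.4],[0.0013,-0.0013,-0.0875,0,0,0,0.4],[0.0013,-0.0013,-0.09,0,0,0,0.4],[0.0013,-0.0013,-0.09,0,0,0,0.4]]]'

```text
clock: 26.85
ee_pos: [478.5, -340.4, 57.6]
ee_rot: [-0.017, 1.0, -0.001, -0.001]
contact_force: [-4.2, -3.3, -1.4]
gripper_width: 0.703
finger_force: 118.8
```

To row units: -0.004 m / 0.8 = -0.005, -0.001 m / 0.8 = -0.0013.

drive_tool --moves '[[[-0.0013,-0.0006,0,0,0,0,0.4],[-0.0013,-0.0006,-0.0013,0,0,0,0.4],[-0.0013,-0.0006,-0.0025,0,0,0,0.4],[-0.0013,-0.0006,-0.0038,0,0,0,0.4],[-0.0013,-0.0006,-0.005,0,0,0,0.4],[-0.0013,-0.0006,-0.005,0,0,0,0.4]]]'

```text
clock: 27.6
ee_pos: [478.3, -340.5, 53.5]
ee_rot: [-0.017, 1.0, -0.0, 0.0]
contact_force: [-3.4, -4.1, 2.4]
gripper_width: 0.702
finger_force: 119.2
```

To row units: -0.005 m / 0.8 = -0.0063, -0.004 m / 0.8 = -0.005.

drive_tool --moves '[[[-0.0006,-0.0006,-0.0013,0,0,0,0.4],[-0.0006,-0.0006,-0.0025,0,0,0,0.4],[-0.0006,-0.0006,-0.0038,0,0,0,0.4],[-0.0006,-0.0006,-0.005,0,0,0,0.4],[-0.0006,-0.0006,-0.0063,0,0,0,0.4],[-0.0006,-0.0006,-0.0063,0,0,0,0.4]]]'

```text
clock: 28.35
ee_pos: [478.1, -340.7, 50.1]
ee_rot: [-0.017, 1.0, -0.0, 0.0]
contact_force: [-5.9, 0.4, 18.8]
gripper_width: 0.704
finger_force: 121.1
```

To row units: -0.0035 m / 0.8 = -0.0044, -0.003 m / 0.8 = -0.0038.

drive_tool --moves '[[[0,0,-0.0013,0,0,0,0.4],[0,0,-0.0025,0,0,0,0.4],[0,0,-0.0038,0,0,0,0.4],[0,0,-0.0044,0,0,0,0.4],[0,0,-0.0044,0,0,0,0.4]]]'

```text
clock: 28.98
ee_pos: [478.2, -340.7, 49.9]
ee_rot: [-0.017, 1.0, -0.001, 0.001]
contact_force: [-11.2, 6.3, 49.6]
gripper_width: 0.703
finger_force: 124.6
```

Home: 30 N more force moved it only 0.2 mm. Relieve the force, release, rise and look.

To row units: 0.16 m / 0.8 = 0.2, 0.13 m / 0.8 = 0.1625.

drive_tool --moves '[[[0,0,0.0038,0,0,0,0.4],[0,0,0.0063,0,0,0,0.4],[0,0,0.0063,0,0,0,0.8],[0,0,0.0063,0,0,0,1],[0,0,0.0063,0,0,0,1],[0,0,0.0063,0,0,0,1],[0,0,0.0375,0,0,0,1],[0,0,0.1,0,0,0,1],[0,0,0.1625,0,0,0,1],[0,0,0.2,0,0,0,1],[0,0,0.2,0,0,0,1],[0,0,0.2,0,0,0,1]]]'

```text
clock: 30.48
ee_pos: [477.2, -340.2, 204.1]
ee_rot: [-0.017, 1.0, 0.0, -0.0]
contact_force: [0.1, 0.4, 0.0]
gripper_width: 0.996
finger_force: 0.0
```

```bash
python3 - <<'E'
from w import *
from d import held
from rig import eyes
o,c=wrist("w8"); print(o["ee_pos"]); held(c,None,(240,400,140,285))
c=eyes.read_camera("scene"); cv2.imwrite("pics/scene1.png",c["color"])
c=eyes.read_camera("top"); P=cloud(c); z=P[...,2]
for n,x,y,h in (("tin",566,341,94),("bottle",468,321,124),("small",607,-255,52)):
    m=(np.abs(z-h)<7)&(np.hypot(P[...,0]-x,P[...,1]-y)<40); print(n,m.sum(),circ(c,m,h) if m.sum()>60 else "",np.median(z[m]))
E
```

```text
[ 477.17850887 -340.16016525  204.09474315]
top h 53.2 slope [-0.    -0.002] outer [ 478.3 -340.6   62.1]
hole [ 478.4 -340.7   24.6] 84
tin 801 [565.5 340.3  55.5] 94.286322237591
bottle 175 [469.  320.9  23.6] 124.1066673197258
small 478 [ 607.3 -253.6   45.1] 52.369653989083986
```

View pics/scene1.png

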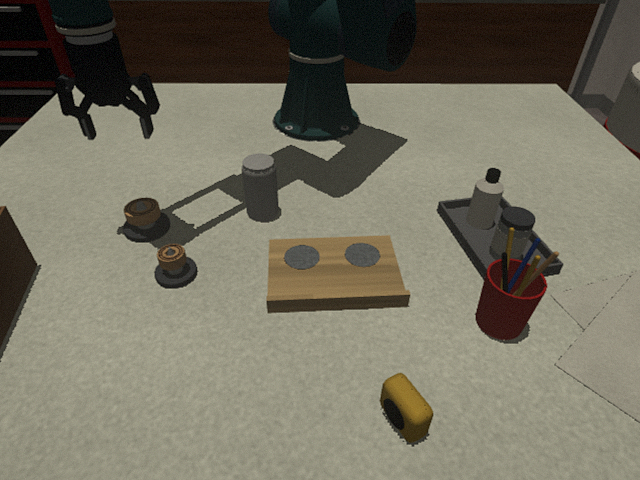

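The scene shows both discs on their stands ((142,215) and (172,258)), and the tin and bottle upright in the tray. I'll move toward the bottle and check the discs with an unobstructed top view before touching anything.

To row units: 0.661 m / 0.8 = 0.8263, 0.635 m / 0.8 = 0.7938.

drive_tool --moves '[[[0.025,0.05,0,0,0,0,1],[0.05,0.1125,0,0,0,0,1],[0.0625,0.1813,0,0,0,0,1],[0.0625,0.25,0,0,0,0,1],[0.0625,0.3188,0,0,0,0,1],[0.0625,0.3875,0,0,0,0,1],[0.0625,0.4563,0,0,0,0,1],[0.05,0.525,0,0,0,0,1],[0.0375,0.5938,0,0,0,0,1],[0.0188,0.6625,0,0,0,0,1],[0,0.7313,0,0,0,0,1],[-0.01,0.7938,0,0,0,0,1],[-0.01,0.8263,0,0,0,0,1],[-0.01,0.8263,0,0,0,0,1],[-0.01,0.8263,0,0,0,0,1],[-0.01,0.8263,0,0,0,0,1]]]'

```text
clock: 32.62
ee_pos: [469.6, 319.1, 204.6]
ee_rot: [-0.016, 1.0, -0.0, -0.0]
contact_force: [0.1, -0.0, -0.3]
gripper_width: 1.005
finger_force: 0.0
```

```bash
python3 - <<'E'
from w import *
from rig import eyes
o,c=wrist("w9"); P=cloud(c); z=P[...,2]; print(o["ee_pos"])
m=(np.abs(z-124)<7)&(np.hypot(P[...,0]-469,P[...,1]-321)<25); print("cap",circ(c,m,124))
ts=[]
for k in range(3):
    c=eyes.read_camera("top"); P=cloud(c); z=P[...,2]
    for n,x,y,r in (("small",607,-254,19),("big",479,-339,27)):
        m=(np.abs(z-52)<8)&(np.hypot(P[...,0]-x,P[...,1]-y)<r); d=(np.abs(z-12)<5)&(np.hypot(P[...,0]-x,P[...,1]-y)<43)
        print(n,m.sum(),circ(c,m,52),"top",np.median(z[m]).round(2),"base",np.median(z[d]).round(2))
E
```

```text
[469.58155263 319.11488424 204.56100433]
cap [467.6 321.6  23.7]
small 314 [ 607.2 -254.1   36.3] top 52.52 base 12.07
big 665 [ 479.1 -339.6   52.7] top 53.33 base 12.08
small 319 [ 607.1 -254.1   36.4] top 52.8 base 12.02
big 652 [ 479.2 -339.6   52.4] top 53.29 base 12.28
small 316 [ 607.1 -254.3   36.4] top 52.78 base 12.19
big 662 [ 479.1 -339.7   52.5] top 53.42 base 12.06
```

Both discs are home: their tops are 0.6 and 1.3 mm above nominal against a limit of 2.5, and the base reads correctly at 12.1. Now the bottle goes back.

To row units: -0.125 m / 0.8 = -0.1563, -0.122 m / 0.8 = -0.1525.

drive_tool --moves '[[[-0.0013,0.0025,-0.05,0,0,0,1],[-0.0013,0.0025,-0.1,0,0,0,1],[-0.0013,0.0025,-0.1375,0,0,0,1],[-0.0013,0.0025,-0.1525,0,0,0,1],[-0.0013,0.0025,-0.1563,0,0,0,1],[-0.0013,0.0025,-0.1563,0,0,0,0.5],[-0.0013,0.0025,-0.1563,0,0,0,0.3],[-0.0013,0.0025,-0.1563,0,0,0,0.3],[-0.0013,0.0025,-0.1563,0,0,0,0.3],[-0.0013,0.0025,-0.1563,0,0,0,0.3],[-0.0013,0.0025,-0.1563,0,0,0,0.3]]]' --squeeze 40

```text
clock: 34.2
ee_pos: [469.6, 322.7, 81.4]
ee_rot: [-0.017, 1.0, 0.0, 0.001]
contact_force: [0.1, -1.2, 6.9]
gripper_width: 0.594
finger_force: 41.2
```

To row units: -0.3565 m / 0.8 = -0.4456, -0.35 m / 0.8 = -0.4375.

drive_tool --moves '[[[0,0,0.025,0,0,0,0.3],[0,0,0.075,0,0,0,0.3],[0,-0.0125,0.125,0,0,0,0.3],[0,-0.05,0.1375,0,0,0,0.3],[0.0125,-0.1125,0.1375,0,0,0,0.3],[0.0375,-0.175,0.1375,0,0,0,0.3],[0.0625,-0.2375,0.1375,0,0,0,0.3],[0.0875,-0.3,0.1375,0,0,0,0.3],[0.1125,-0.3625,0.1375,0,0,0,0.3],[0.13,-0.4125,0.1375,0,0,0,0.3],[0.1338,-0.4375,0.1375,0,0,0,0.3],[0.1338,-0.4456,0.1375,0,0,0,0.3],[0.1338,-0.4456,0.1,0,0,0,0.3],[0.1338,-0.4456,0.05,0,0,0,0.3],[0.1338,-0.4456,0.0225,0,0,0,0.3],[0.1338,-0.4456,0.0138,0,0,0,0.3],[0.1338,-0.4456,0.01,0,0,0,0.3],[0.1338,-0.4456,0.01,0,0,0,0.3],[0.1338,-0.4456,0.01,0,0,0,0.3]]]'

```text
clock: 36.58
ee_pos: [576.4, -34.2, 88.9]
ee_rot: [-0.017, 1.0, -0.0, 0.001]
contact_force: [0.0, -0.1, -2.6]
gripper_width: 0.596
finger_force: 42.6
```

To row units: 0.374 m / 0.8 = 0.4675, -0.001 m / 0.8 = -0.0013.

drive_tool --moves '[[[0,0,-0.0013,0,0,0,0.3],[0,0,-0.0019,0,0,0,0.3],[0,0,-0.0019,0,0,0,0.7],[0,0,-0.0019,0,0,0,1],[0,0,-0.0019,0,0,0,1],[0,0,0.025,0,0,0,1],[0,0,0.0875,0,0,0,1],[0,0.025,0.1375,0,0,0,1],[-0.0038,0.0875,0.1375,0,0,0,1],[-0.0075,0.1625,0.1375,0,0,0,1],[-0.0113,0.2375,0.1375,0,0,0,1],[-0.0138,0.3125,0.1375,0,0,0,1],[-0.0138,0.3875,0.1375,0,0,0,1],[-0.0138,0.4438,0.1375,0,0,0,1],[-0.0138,0.4675,0.1375,0,0,0,1],[-0.0138,0.4675,0.1125,0,0,0,1],[-0.0138,0.4675,0.075,0,0,0,1],[-0.0138,0.4675,0.075,0,0,0,1]]]'

```text
clock: 38.83
ee_pos: [562.8, 338.1, 145.5]
ee_rot: [-0.017, 1.0, -0.001, -0.003]
contact_force: [0.6, -0.9, -0.6]
gripper_width: 1.004
finger_force: 0.0
```

To row units: -0.068 m / 0.8 = -0.085, -0.055 m / 0.8 = -0.0688.

drive_tool --moves '[[[0,0,-0.0375,0,0,0,1],[0,0,-0.0688,0,0,0,1],[0,0,-0.085,0,0,0,1],[0,0,-0.085,0,0,0,1],[0,0,-0.085,0,0,0,0.5],[0,0,-0.085,0,0,0,0.3],[0,0,-0.085,0,0,0,0.3],[0,0,-0.085,0,0,0,0.3],[0,0,-0.085,0,0,0,0.3],[0,0,-0.085,0,0,0,0.3]]]' --squeeze 40

```text
clock: 40.08
ee_pos: [565.6, 340.4, 81.5]
ee_rot: [-0.017, 1.0, 0.0, 0.001]
contact_force: [-1.0, -0.3, 6.9]
gripper_width: 0.639
finger_force: 42.0
```

drive_tool --moves '[[[0,0,0.025,0,0,0,0.3],[0,0,0.0625,0,0,0,0.3],[0,0,0.1,0,0,0,0.3],[0,-0.0375,0.1125,0,0,0,0.3],[0.0025,-0.0938,0.1125,0,0,0,0.3],[0.005,-0.15,0.1125,0,0,0,0.3],[0.0075,-0.2063,0.1125,0,0,0,0.3],[0.0075,-0.2625,0.1125,0,0,0,0.3],[0.0075,-0.3063,0.1125,0,0,0,0.3],[0.0075,-0.325,0.1125,0,0,0,0.3],[0.0075,-0.3316,0.1125,0,0,0,0.3],[0.0075,-0.3316,0.1125,0,0,0,0.3],[0.0075,-0.3316,0.075,0,0,0,0.3],[0.0075,-0.3316,0.0375,0,0,0,0.3],[0.0075,-0.3316,0.0175,0,0,0,0.3],[0.0075,-0.3316,0.0113,0,0,0,0.3],[0.0075,-0.3316,0.0088,0,0,0,0.3],[0.0075,-0.3316,0.0088,0,0,0,0.3]]]'

```text
clock: 42.32
ee_pos: [571.5, 74.7, 87.9]
ee_rot: [-0.017, 1.0, -0.0, 0.001]
contact_force: [0.3, -1.4, -3.7]
gripper_width: 0.647
finger_force: 43.8
```

Release, rise and retreat clear of the rest.

To row units: 0.27 m / 0.8 = 0.3375, -0.001 m / 0.8 = -0.0013.

drive_tool --moves '[[[0,0,-0.0006,0,0,0,0.3],[0,0,-0.0013,0,0,0,0.3],[0,0,-0.0013,0,0,0,0.7],[0,0,-0.0013,0,0,0,1],[0,0,-0.0013,0,0,0,1],[0,0,0.025,0,0,0,1],[0,0,0.0875,0,0,0,1],[0,0,0.15,0,0,0,1],[-0.0375,0.0625,0.1875,0,0,0,1],[-0.075,0.1375,0.2125,0,0,0,1],[-0.1125,0.2125,0.2125,0,0,0,1],[-0.15,0.275,0.2125,0,0,0,1],[-0.1875,0.3375,0.2125,0,0,0,1],[-0.1875,0.3375,0.2125,0,0,0,1],[-0.1875,0.3375,0.2125,0,0,0,1]]]'

```text
clock: 44.2
ee_pos: [420.5, 344.5, 256.8]
ee_rot: [-0.018, 1.0, -0.0, 0.0]
contact_force: [0.1, 1.2, -0.5]
gripper_width: 1.003
finger_force: 0.0
```

```bash
python3 - <<'E'
from w import *
from rig import eyes
c=eyes.read_camera("top"); cv2.imwrite("pics/top2.png",c["color"]); P=cloud(c); z=P[...,2]
for n,x,y,h,r in (("tin",572,75,100,40),("cap",575,-34,130,30),("small",607,-254,52,19),("big",479,-339,52,27),("can",429,-115,122,40)):
    m=(np.abs(z-h)<8)&(np.hypot(P[...,0]-x,P[...,1]-y)<r); print(n,circ(c,m,h),np.median(z[m]).round(1),m.sum())
E
```

```text
tin [571.8  75.4  54.4] 100.1 788
cap [575.2 -34.8  22.6] 130.3 156
small [ 607.1 -254.3   36.3] 52.6 316
big [ 479.1 -339.6   52.7] 53.4 658
can [ 428.8 -116.2   59.3] 122.2 1065
```

View pics/top2.png

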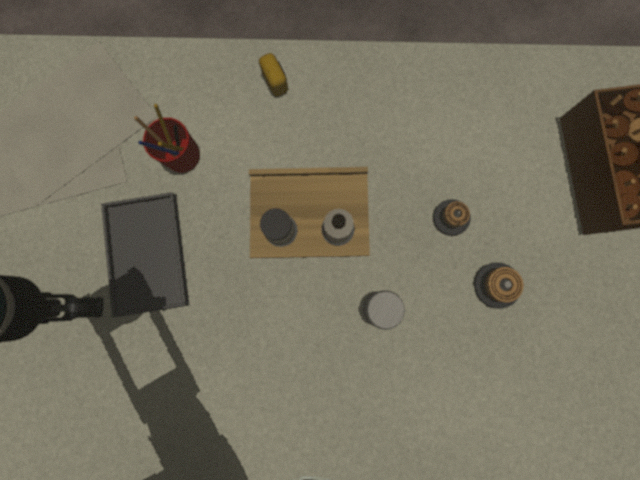

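The tin (278,226) and bottle (338,225) are back on their spots within about 1 mm, the discs are on their tapers ((456,213) and (505,284)), and the can and pot have not moved.

```bash
python3 -c "
from rig import workorder; print(workorder.close_job())"
```

```text
the job is handed in; nothing more can be done
None
```

The job is handed in, though no verdict came back: by my last measurements both discs are home on their tapers (0.6 and 1.4 mm above nominal, limit 2.5 mm), the tin and bottle are within about 1 mm of their starting spots, and the can and pot are undisturbed.

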